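# Hook the soldering board into its rail

### The arm

A 6-joint arm with a two-finger parallel gripper is mounted at the origin on a cart in front of the work surface, level with it; the furniture and walls round the work are solid. World frame = base frame: x ahead of the robot, y to its left, z up, the work surface at z = 0. Lengths are in mm, angles in rad, forces in N, time in s.
With the tool pointing down it reaches from about 275 to 1000 mm from the base axis. Payload 8.4 kg.
Tool frame: the origin (TCP) lies midway between the tips of the shut fingers; the grasp point (between the pads) lies 19 mm behind it; z points along the fingers, y is the line along which they close (so a half turn about z gives the same grasp; the last joint's range is limited). The gripper opens to 85 mm and grips with 20 to 120 N. Pads are 22 mm wide; open, the fingers measure 114 mm over their backs; the gripper's body (76 mm by 85 mm) begins 54 mm behind the grasp point. The pads swing forward as they close: fully open they stand 13 mm farther back than shut.
Start: joints at [-1.134, 0.353, 1.633, -0, 1.155, -0.002], TCP at [265.532, -565.792, 231.281] pointing down, gripper open.
Joint ranges: [-2.63, 2.63], [-0.92, 2.1], [0.06, 2.66], [-1.3, 4.44], [0, 2.69], [-3.02, 3.02]. Speed limits (rad/s): [2.22, 2.22, 2.79, 3.14, 3.14, 3.14].

### API

Orientations are given as [roll, pitch, yaw] about the fixed x, y, z axes, in that order (R = Rz(yaw) Ry(pitch) Rx(roll)).
In Python, from rig import monitor, imaging, r gives the robot as it stands.
- The arm moves only by the tool drive_tool, never from a script. Its argument "plan" is a list of rows, each an object of numbers: "x", "y", "z": the shift along the tool's x, y, z in units of 50 mm (1.0 is 50 mm); "ax", "ay", "az": the turn, a rotation vector about the tool's x, y, z in units of 6 degrees (1.0 is 6 degrees); "hand": the finger opening in mm, from 0 to 85.4. In form: [{"x": .., "y": .., "z": .., "ax": .., "ay": .., "az": .., "hand": ..}, ...]. A call has 1 to 8 rows; each row is the pose to reach, as a shift and turn from the pose commanded when the call began, along the tool's axes at that moment; what a row does not reach only later rows make up. A row lasts 1/10 s, in which the tool goes at most 50 mm and 8.59 degrees, less where a joint would pass 70% of its speed; a pose out of reach is approached as far as the arm can. A call with a gripper value outside its range is refused whole. The fingers move at their own pace and stop on an object; "grip_force" is the grip in N (left out, the last holds). Time passes only in rows, so rows that repeat a pose let the fingers close. It gives the time, the measured TCP pose, the force, the opening and the grip force at its end, in the units of the state.
- monitor.sense(): the state, without advancing time (a new reading comes with each control period).
- imaging.grab_frame(name): name is "scene" or "top" or "wrist"; returns the picture (480x640x3 uint8, red, green, blue); there is no depth.
- imaging.camera_info(name): a dict with "mtx" (3x3 intrinsics, pixels), "R" (3x3) and "t" (3): a world point X has camera coordinates R X + t. Camera axes: x right, y down, z forward; pixel columns grow to the right and rows downward; lengths in mm; the calibration is good to about 2 mm. A picture is of the moment at which its call begins: read the wrist's pose just before it. camera_info takes no time and is no camera call; for the wrist camera it gives the pose at the moment of the call.
- r.sign_off(): hands the job in; it is judged then, once.
The state is a dict: "clock": time; "qpos": joint angles; "qvel": joint speeds; "joint_efforts": joint torques, N m; "eef_pos": TCP position; "tcp_rot": TCP orientation; "contact_force": force on the tool from outside, world axes, zero at the start; "wrist_torque": the same for the moment, N m; "opening": opening from 0.0 (shut) to 1.0 (fully open); "grasp_force": force on a finger pad.
Only numpy, scipy, OpenCV 4.12 (cv2) and the standard library are available. Lean on these libraries where they do the work, as an engineer would, in place of code of your own. Each camera call takes 0.05 s, during which the arm holds its last target. There are 200 camera calls.

### The job

The plywood board that carries the copper soldering fixture has to go back on its steel dock on the grey table. Hold it by the fixture, slant it so that its tongue points down, work the tongue in under the lip of the aluminium rail until you feel it come home, then lower the board flat on the rubber rests so that it drops behind the rail's front upstand and locks, centred on the rail. The rail is adjustable and never sits quite where you expect, so go by feel and never force the board: a light push is enough. Let go of it when it lies flat, and leave the small things lying about where they are.

Things in the scene. Friction and masses are not known exactly. Their poses are not given: they have to be found in the camera images.
- board_centre (a point): The loose work board with its soldering fixture, 0.5 kg, flat on the brown bench at the start. Plywood 84 (x) x 150 (y) x 18 mm, a tongue along its whole +x edge. This point: middle of the 84 x 150 plywood, 28 mm above its underside. x points to the tongue, z up out of the top.
- grip (a point): Grip point on the board, 34 mm above its underside (16 mm above the plywood), over its middle. The fixture, copper between blue cheeks, 118 mm long in y, stands 26 to 38 mm above the plywood. The cheeks' flat upright faces at x = -15.5 and +15.5 mm (31 mm apart) can be gripped within 45 mm of the middle in y, fingers closing along x. Axes as the board.
- tongue (a point): Middle of the tongue's end face: x = 54 mm from the board's middle, 7.5 mm above its underside. Board profile in mm (x from the middle, z from the underside): full, z 0 to 18, from x = -42 to 26; notch in the underside x 26 to 33, wood only z 9.5 to 18; heel x 33 to 38, z 4 to 18; tongue x 38 to 54, z 4 to 11. Axes as the board.
- board: The same board at the middle of its underside; same axes.
- dock: The dock: dark steel plate 8 mm thick, x -64 to 84, y -95 to 95 mm from its origin on the grey table, to which it is bolted. x points to the rail (away from the robot), z up. Two soft black rubber strips along y, tops at z = 16.5 mm (they give 0.5 to 1 mm), at x = -56 to -46 and -18 to -9 mm, carry the board. The aluminium rail, 170 mm along y, is centred in y.
- rail_front (a point): Fixed on the dock at x = 5, y = 0, z = 16 mm: the rail's reference if it stood at the very front of its slots. It is screwed fast 3 to 24 mm farther in +x; how far is not measured. Profile in mm from the reference (add that offset to x): upstand x -14.5 to -10.2, top z = 7; channel floor z = -5; lip x 2 to 20, z 12.8 to 18; back wall at x = 13.2, below the lip.
- seat (a point): Fixed on the dock at x = -37, y = 0, z = 44 mm: board_centre of the locked board if the rail stood at the front of its slots; add the rail's offset (3 to 24 mm) to x, 1.2 mm play either way. Then the heel is behind the upstand, the tongue under the lip. It goes in only slanted, tongue down, 20 degrees or more (25 to 28 is easy), then turns down in place. 5 N is push enough.
- spool_mid (a point): A bystander: black-flanged spool of copper wire, 71 x 58 x 36 mm, standing on the grey table; point at its middle.
- tin_mid (a point): A bystander: round red flux tin, 59 mm across, 23 mm high, on the grey table; point at its middle.
- solder_mid (a point): A bystander: small cast solder bar, 100 x 12 x 8 mm, on the grey table; point at its middle.
- nippers_mid (a point): A bystander: small cutting nippers with green grips, 117 x 36 x 11 mm, on the brown bench; point at their middle.

How it is judged (in metres and radians):
On the way:
1. the board is held at a slant with its tongue end in the mouth of the rail, below the lip (angle between board_centre's own z axis and vertical above 0.2 rad and x of tongue in the frame of dock between 0.014 and 0.045 m and z of tongue in the frame of dock below 0.027 m and y of tongue in the frame of dock between -0.015 and 0.015 m), for 0.1 s.
At the end, for the whole second after the job is handed in: the board lies locked on the dock, let go and at rest: flat within 0.03 rad, at its locked height within 1.5 mm, at x = -35.8 to -11.2 mm in the dock's frame (wherever the rail puts it), square to the rail within 0.04 rad and centred along it within 10 mm (z of board_centre in the frame of dock between 0.0425 and 0.0455 m and x of board_centre in the frame of dock between -0.0358 and -0.0112 m and y of board_centre in the frame of dock between -0.01 and 0.01 m and angle between board_centre's own z axis and vertical below 0.03 rad and angle between the x axis of board_centre and the x axis of dock, either way round below 0.04 rad and linear speed of board below 0.01 m/s); the robot touches nothing.
It fails at once if the board is forced: more than 35 N between the board and the dock (contact force between board and dock above 35 N).
It fails at once if spool: pushed away (more than 20 mm) (distance of spool_mid from where it was at the start of the episode above 0.02 m).
It fails at once if tin: pushed away (more than 20 mm) (distance of tin_mid from where it was at the start of the episode above 0.02 m).
It fails at once if solder: pushed away (more than 20 mm) (distance of solder_mid from where it was at the start of the episode above 0.02 m).
It fails at once if nippers: pushed away (more than 20 mm) (distance of nippers_mid from where it was at the start of the episode above 0.02 m).
It also fails if it takes over 48 s, if anything falls off the work surface, if the arm or the gripper's body presses on something with over 40 N, if the wrist force passes 120 N, or if a joint passes its speed limit or range.

## Working session

There is one attempt and no reset: what is moved stays moved. The work goes in short steps, Python scripts to look and compute and a tool call to move; the robot and the scene stay as the last step left them, time stands still between calls to the robot, and variables do not carry over. Pictures are saved under pics/ and viewed, at most 10 in all, crops included, and the job is handed in when it is done.

Besides the shell and the picture viewer there is one more tool, called as name(argument=value, ...) on one line, values as JSON. drive_tool: Moves the arm, as the interface text tells. Its arguments: {"type":"object","properties":{"plan":{"type":"array","items":{"type":"object","properties":{"x":{"type":"number"},"y":{"type":"number"},"z":{"type":"number"},"ax":{"type":"number"},"ay":{"type":"number"},"az":{"type":"number"},"hand":{"type":"number"}}}},"grip_force":{"type":"number"}},"required":["plan"]}

```bash
mkdir -p pics; python3 - <<'E'
from rig import monitor, imaging, r
import cv2
for n in ("scene","top"):
    cv2.imwrite(f"pics/{n}0.png",imaging.grab_frame(n)[:,:,::-1])
    c=imaging.camera_info(n);print(n,c["mtx"].round(1).tolist(),c["R"].round(3).tolist(),c["t"].round(1).tolist())
s=monitor.sense();print(s)
E
```

```text
scene [[453.8, 0.0, 315.3], [0.0, 453.8, 240.0], [0.0, 0.0, 1.0]] [[-0.726, -0.688, 0.01], [-0.526, 0.545, -0.653], [0.444, -0.48, -0.757]] [434.9, 281.8, 970.3]
top [[483.0, 0.0, 313.0], [0.0, 483.0, 240.8], [0.0, 0.0, 1.0]] [[0.015, -1.0, -0.014], [-0.993, -0.013, -0.116], [0.116, 0.016, -0.993]] [52.1, 545.3, 1346.9]
{'clock': 0.1, 'qpos': array([-1.13440739e+00,  3.53586572e-01,  1.63404406e+00,  7.78482613e-06,
        1.15521190e+00, -2.43748465e-03]), 'qvel': array([ 0.00043088, -0.00065355, -0.0019815 ,  0.0011807 , -0.00035903,
        0.00163802]), 'joint_efforts': array([ 5.97949092e-04, -6.06356835e+01, -3.42818320e+01, -8.84350811e-06,
        3.95704148e-03, -1.51992867e-05]), 'eef_pos': array([ 265.3507236 , -565.40770563,  230.63868132]), 'tcp_rot': array([-3.14034280e+00, -1.01647749e-05,  4.38823266e-01]), 'contact_force': array([-0.44747691, -0.01038923,  0.31321072]), 'wrist_torque': array([-0.03263074,  0.0149664 , -0.00510704]), 'grasp_force': 0.0, 'opening': 0.9937337491405953}
```

View pics/top0.png

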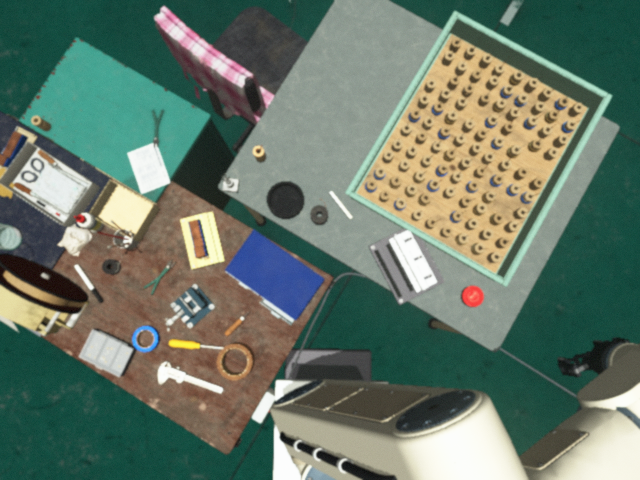

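View pics/scene0.png

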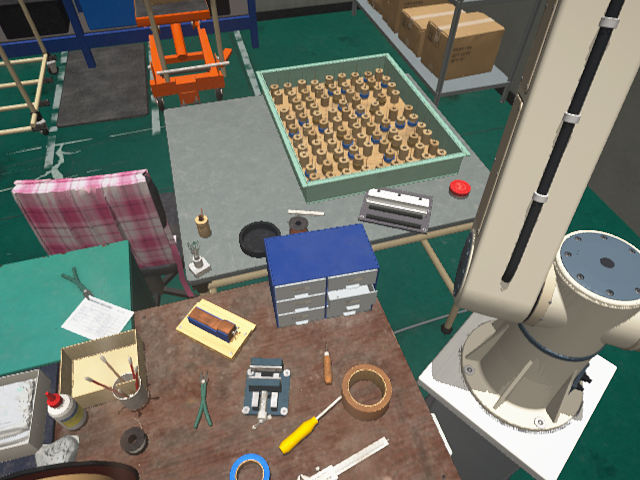

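The top picture shows the board (yellow plywood, copper/blue fixture) at about (202,240) and the dock at about (403,265). The blue cabinet stands between them, the tin is at (472,296) and the solder bar at (341,205). I'll enlarge the board and dock next.

```bash
python3 - <<'E'
import cv2,numpy as np
t=cv2.imread("pics/top0.png");s=cv2.imread("pics/scene0.png")
def c(i,x,y,w,h,W,H):return cv2.resize(i[y:y+h,x:x+w],(W,H),interpolation=cv2.INTER_CUBIC)
a=np.vstack([np.hstack([c(t,170,200,66,50*99//75,400,400)[:300],c(t,360,222,88,66,400,300)]),
 np.hstack([c(s,170,292,96,72,400,300),c(s,345,175,96,72,400,300)])])
a[:300,:400]=c(t,165,205,80,60,400,300)
cv2.imwrite("pics/crop0.png",a)
E
```

```text
(no output)
```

View pics/crop0.png

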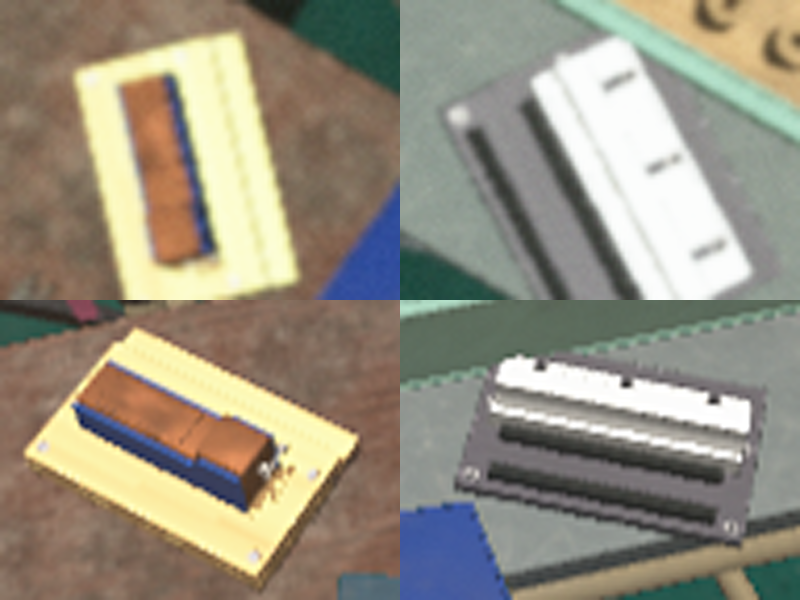

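The crops show the tongue on the board's right edge in the top view, corners (180,220), (213,212) and (225,260). The dock's rail is on its right/up side, with front corners at (369,245) in top and (358,220) and (427,234) in scene. I'll fit poses to these.

```bash
cat > h.py <<'E'
import numpy as np
from scipy.optimize import least_squares
def proj(c,P):
    q=(np.asarray(c["R"])@np.atleast_2d(P).T).T+c["t"]; q=q@np.asarray(c["mtx"]).T; return q[:,:2]/q[:,2:]
def T(p,L):
    a=p[3];R=np.array([[np.cos(a),-np.sin(a),0],[np.sin(a),np.cos(a),0],[0,0,1]]);return np.atleast_2d(L)@R.T+p[:3]
def fit(obs,p0,fixz=None):  # obs: list of (cam, pts, px)
    def res(p):
        q=np.array([p[0],p[1],fixz if fixz is not None else p[2],p[3]])
        return np.concatenate([(proj(c,T(q,L))-px).ravel() for c,L,px in obs])
    s=least_squares(res,p0,loss="soft_l1");p=s.x.copy()
    if fixz is not None:p[2]=fixz
    return p,res(p).reshape(-1,2)
E
python3 - <<'E'
from h import *; from rig import imaging
t=imaging.camera_info("top");s=imaging.camera_info("scene")
b=[(t,[(-42,75,18),(54,75,11),(54,-75,11),(-42,-75,18)],[(180.2,219.6),(213,211.6),(225,260),(191,270)]),
 (s,[(54,75,11),(54,-75,11),(-42,75,18),(-42,-75,18)],[(202.4,298.7),(255.9,324.4),(176,328.5),(232,358)])]
d=[(t,[(-64,95,8),(-64,-95,8)],[(369.2,245.1),(402,302)]),(s,[(-64,95,8),(-64,-95,8),(84,-95,8)],[(358.2,220.1),(426.6,233.8),(433.1,195.4)])]
for o,p0 in ((b,(550,350,0,-1.33)),(d,(480,-200,0,-1.0))):
    for z in (None,0):
        p,r=fit(o,p0,z);print(p.round(3).tolist(),r.round(1).tolist())
# seat etc
for n,u,v in (("tin",472,296),("solder",341,205),("spool",285,200),("cabinet TL",252,233),("cab R",331,278)):
    for z in (15,100):
        R=np.asarray(t["R"]);o=-R.T@t["t"];w=R.T@np.linalg.inv(t["mtx"])@[u,v,1];print(n,z,(o+w*(z-o[2])/w[2]).round(0).tolist())
E
```

```text
[542.822, 386.887, -1.144, -1.293] [[-0.0, 0.1], [-0.4, -0.0], [-0.2, 0.8], [1.0, -0.7], [0.0, -0.3], [0.4, 0.2], [-0.3, 0.2], [-0.3, -0.1]]
[542.391, 386.976, 0.0, -1.294] [[-0.2, 0.1], [-0.5, 0.0], [-0.3, 1.0], [0.9, -0.5], [0.1, -0.4], [0.5, 0.1], [-0.3, 0.1], [-0.2, -0.2]]
[484.922, -208.423, -11.232, -1.066] [[0.8, 0.4], [-0.1, 1.4], [-0.4, -0.4], [-0.0, -0.8], [-1.7, 1.1]]
[482.025, -204.242, 0.0, -1.08] [[-0.0, 0.5], [-1.5, 2.4], [-0.4, -2.3], [0.4, -1.9], [-0.5, -0.2]]
tin 15 [395.0, -394.0, 15.0]
tin 100 [394.0, -368.0, 100.0]
solder 15 [653.0, -20.0, 15.0]
solder 100 [636.0, -17.0, 100.0]
spool 15 [666.0, 143.0, 15.0]
spool 100 [648.0, 137.0, 100.0]
cabinet TL 15 [567.0, 237.0, 15.0]
cabinet TL 100 [556.0, 225.0, 100.0]
cab R 15 [440.0, 7.0, 15.0]
cab R 100 [437.0, 9.0, 100.0]
```

```bash
cat >> h.py <<'E'
from scipy.spatial.transform import Rotation as Ro
def toolR(yaw,tilt=0):  # tool pointing down, board yaw; tilt>0 lowers board +x (tongue) edge
    Rb=Ro.from_euler('z',yaw)*Ro.from_euler('y',tilt)
    return Rb*Ro.from_euler('z',np.pi/2)*Ro.from_euler('x',np.pi)
def move(st,P,R,ref=None):
    R0=Ro.from_euler('xyz',st["tcp_rot"]); 
    d=R0.inv().apply(np.asarray(P)-st["eef_pos"])/50; a=(R0.inv()*R).as_rotvec(degrees=True)/6
    return dict(zip(("x","y","z","ax","ay","az"),(np.r_[d,a]).round(3).tolist()))
E
python3 - <<'E'
from h import *; from rig import monitor
s=monitor.sense(); 
for P in ((542,387,330),):print(move(s,P,toolR(-1.294)))
E
```

```text
{'x': 13.102, 'y': -14.895, 'z': -1.968, 'ax': -0.012, 'ay': 0.001, 'az': 1.547}
```

drive_tool(plan=[{"x": 0,"y": 0,"z": -1},{"x": 0.5,"y": -0.6,"z": -1.95},{"x": 13.1,"y": -14.9,"z": -1.97,"az": 1.55},{"x": 13.1,"y": -14.9,"z": -1.97,"az": 1.55},{"x": 13.1,"y": -14.9,"z": -1.97,"az": 1.55},{"x": 13.1,"y": -14.9,"z": -1.97,"az": 1.55},{"x": 13.1,"y": -14.9,"z": -1.97,"az": 1.55},{"x": 13.1,"y": -14.9,"z": -1.97,"az": 1.55}])

```text
invalid input
```

```bash
python3 - <<'E'
from h import *; from rig import monitor
s=monitor.sense(); print(s["eef_pos"],s["clock"])
for P in ((542,387,330),):print(move(s,P,toolR(-1.294)))
E
```

```text
[ 265.3507236  -565.40770563  230.63868132] 0.1
{'x': 13.102, 'y': -14.895, 'z': -1.968, 'ax': -0.012, 'ay': 0.001, 'az': 1.547}
```

drive_tool(plan=[{"x": 0,"y": 0,"z": -1,"ax": 0,"ay": 0,"az": 0,"hand": 85},{"x": 0.5,"y": -0.6,"z": -1.95,"ax": 0,"ay": 0,"az": 0,"hand": 85},{"x": 13.1,"y": -14.9,"z": -1.97,"ax": 0,"ay": 0,"az": 1.55,"hand": 85},{"x": 13.1,"y": -14.9,"z": -1.97,"ax": 0,"ay": 0,"az": 1.55,"hand": 85},{"x": 13.1,"y": -14.9,"z": -1.97,"ax": 0,"ay": 0,"az": 1.55,"hand": 85},{"x": 13.1,"y": -14.9,"z": -1.97,"ax": 0,"ay": 0,"az": 1.55,"hand": 85},{"x": 13.1,"y": -14.9,"z": -1.97,"ax": 0,"ay": 0,"az": 1.55,"hand": 85},{"x": 13.1,"y": -14.9,"z": -1.97,"ax": 0,"ay": 0,"az": 1.55,"hand": 85}])

```text
clock: 0.9
eef_pos: [357.3, -245.1, 322.9]
tcp_rot: [-3.141, -0.0, 0.276]
contact_force: [1.8, 0.5, -0.5]
opening: 0.995
grasp_force: 0.0
```

```bash
python3 - <<'E'
from h import *; from rig import monitor,imaging
s=monitor.sense(); print(s["eef_pos"],s["qpos"].round(2))
c=imaging.camera_info("wrist");R=np.asarray(c["R"]);print((-R.T@c["t"]).round(0),R.round(2).tolist(),np.asarray(c["mtx"])[0])
print(proj(c,T((482,-205,0,-1.07),[(0,0,8),(-64,95,8),(84,-95,8)])).round(0))
print(move(s,(542,387,330),toolR(-1.294)))
E
```

```text
[ 357.29572153 -245.06844587  322.8518725 ] [-0.6  -0.04  1.9   0.    1.28  0.69]
[ 422. -227.  465.] [[0.27, -0.96, 0.0], [-0.93, -0.26, 0.26], [-0.25, -0.07, -0.96]] [396.85184645   0.         316.91073702]
[[312.  76.]
 [230.  -7.]
 [404. 148.]]
{'x': 6.998, 'y': -11.157, 'z': -0.141, 'ax': -0.001, 'ay': -0.001, 'az': -0.008}
```

drive_tool(plan=[{"x": 7.0,"y": -11.15,"z": -0.15,"ax": 0,"ay": 0,"az": 0,"hand": 85},{"x": 7.0,"y": -11.15,"z": -0.15,"ax": 0,"ay": 0,"az": 0,"hand": 85},{"x": 7.0,"y": -11.15,"z": -0.15,"ax": 0,"ay": 0,"az": 0,"hand": 85},{"x": 7.0,"y": -11.15,"z": -0.15,"ax": 0,"ay": 0,"az": 0,"hand": 85},{"x": 7.0,"y": -11.15,"z": -0.15,"ax": 0,"ay": 0,"az": 0,"hand": 85},{"x": 7.0,"y": -11.15,"z": -0.15,"ax": 0,"ay": 0,"az": 0,"hand": 85},{"x": 7.0,"y": -11.15,"z": -0.15,"ax": 0,"ay": 0,"az": 0,"hand": 85},{"x": 7.0,"y": -11.15,"z": -0.15,"ax": 0,"ay": 0,"az": 0,"hand": 85}])

```text
clock: 1.7
eef_pos: [469.5, 139.1, 327.5]
tcp_rot: [3.141, -0.0, 0.277]
contact_force: [0.5, -0.5, -1.1]
opening: 0.997
grasp_force: 0.0
```

```bash
python3 - <<'E'
from h import *; from rig import monitor
s=monitor.sense(); print(s["eef_pos"],s["qvel"].round(2),s["qpos"].round(2))
print(move(s,(542,387,220),toolR(-1.294)))
E
```

```text
[469.47899014 139.09140626 327.49030299] [ 0.9   0.44 -0.47 -0.01  0.03  0.9 ] [ 0.29  0.05  1.79 -0.    1.29  1.58]
{'x': 2.751, 'y': -4.373, 'z': 2.149, 'ax': 0.002, 'ay': -0.0, 'az': 0.001}
```

drive_tool(plan=[{"x": 2.5,"y": -4.0,"z": 0,"ax": 0,"ay": 0,"az": 0,"hand": 85},{"x": 2.5,"y": -4.0,"z": 0,"ax": 0,"ay": 0,"az": 0,"hand": 85},{"x": 2.5,"y": -4.0,"z": 0,"ax": 0,"ay": 0,"az": 0,"hand": 85},{"x": 2.5,"y": -4.0,"z": 0,"ax": 0,"ay": 0,"az": 0,"hand": 85},{"x": 2.5,"y": -4.0,"z": 2,"ax": 0,"ay": 0,"az": 0,"hand": 85},{"x": 2.5,"y": -4.0,"z": 2,"ax": 0,"ay": 0,"az": 0,"hand": 85},{"x": 2.5,"y": -4.0,"z": 2,"ax": 0,"ay": 0,"az": 0,"hand": 85},{"x": 2.5,"y": -4.0,"z": 2,"ax": 0,"ay": 0,"az": 0,"hand": 85}])

```text
clock: 2.5
eef_pos: [534.3, 362.9, 226.2]
tcp_rot: [3.14, 0.004, 0.277]
contact_force: [-0.3, -0.5, 0.5]
opening: 0.996
grasp_force: 0.0
```

```bash
python3 - <<'E'
from h import *; from rig import monitor,imaging;import cv2
s=monitor.sense(); print(s["eef_pos"],s["qvel"].round(2),s["qpos"].round(2))
c=imaging.camera_info("wrist"); im=imaging.grab_frame("wrist"); cv2.imwrite("pics/w1.png",im[:,:,::-1])
np.savez("w1.npz",**c)
print(proj(c,T((542.4,387,0,-1.294),[(-42,75,18),(54,75,11),(54,-75,11),(-42,-75,18)])).round(1).tolist())
E
```

```text
[534.32388203 362.91804784 226.24392908] [-0.02 -0.06 -0.04 -0.    0.02 -0.  ] [ 0.59  0.39  1.59 -0.    1.17  1.89]
[[240.5, 109.6], [354.7, 110.2], [350.5, 276.3], [248.6, 278.8]]
```

View pics/w1.png

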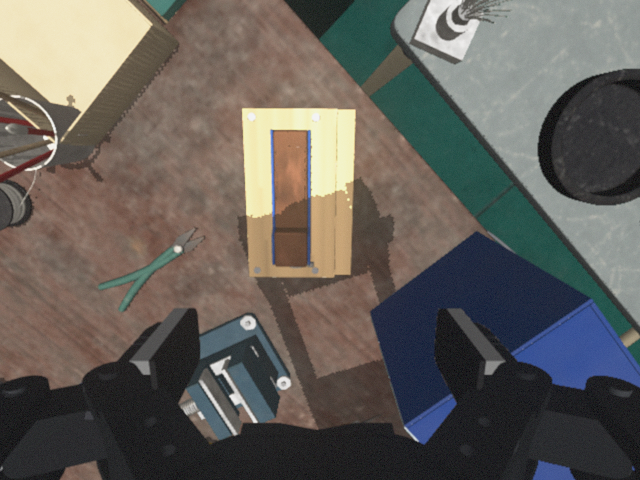

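The board matches the prediction: corners at (243,108), (355,109), (352,275) and (250,277), all within about 2 px. I'll refine the fit and go down.

```bash
python3 - <<'E'
from h import *; from rig import monitor
c=dict(np.load("w1.npz"));s=monitor.sense();print(s["eef_pos"])
p,r=fit([(c,[(-42,75,18),(54,75,11),(54,-75,11),(-42,-75,18)],[(243,108),(355,109),(352,275),(250.5,277)])],(542,387,0,-1.29),0)
print(p,r.round(1).tolist())
# fixture cheeks top view check z~50: corners
print(proj(c,T(p,[(-15.5,59,50),(15.5,59,50),(15.5,-59,50),(-15.5,-59,50)])).round(0).tolist())
for z in (70,21):print(move(s,(p[0],p[1],z),toolR(p[3])))
E
```

```text
[535.39863867 363.10948104 228.45444043]
[544.01736413 385.89331489   0.          -1.29398755] [[-0.8, -0.0], [1.5, -0.3], [0.1, 0.0], [-0.3, 0.5]]
[[270.0, 127.0], [311.0, 127.0], [311.0, 273.0], [275.0, 273.0]]
{'x': 0.291, 'y': -0.392, 'z': 3.169, 'ax': 0.002, 'ay': 0.001, 'az': -0.003}
{'x': 0.291, 'y': -0.392, 'z': 4.149, 'ax': 0.002, 'ay': 0.001, 'az': -0.003}
```

drive_tool(plan=[{"x": 0.29,"y": -0.4,"z": 0.8,"ax": 0,"ay": 0,"az": 0,"hand": 85},{"x": 0.29,"y": -0.4,"z": 1.8,"ax": 0,"ay": 0,"az": 0,"hand": 85},{"x": 0.29,"y": -0.4,"z": 2.6,"ax": 0,"ay": 0,"az": 0,"hand": 85},{"x": 0.29,"y": -0.4,"z": 3.1,"ax": 0,"ay": 0,"az": 0,"hand": 85},{"x": 0.29,"y": -0.4,"z": 3.5,"ax": 0,"ay": 0,"az": 0,"hand": 85},{"x": 0.29,"y": -0.4,"z": 3.8,"ax": 0,"ay": 0,"az": 0,"hand": 85},{"x": 0.29,"y": -0.4,"z": 4.0,"ax": 0,"ay": 0,"az": 0,"hand": 80},{"x": 0.29,"y": -0.4,"z": 4.0,"ax": 0,"ay": 0,"az": 0,"hand": 70}])

```text
clock: 3.35
eef_pos: [544.1, 386.4, 27.9]
tcp_rot: [-3.142, -0.0, 0.276]
contact_force: [-0.3, 0.9, 0.2]
opening: 0.82
grasp_force: 0.0
```

```bash
python3 - <<'E'
from h import *; from rig import monitor
s=monitor.sense();print(s["eef_pos"],s["contact_force"],s["opening"],s["qvel"].round(2))
print(move(s,(544,385.9,21),toolR(-1.294)))
E
```

```text
[544.0772158  386.36744619  27.89475447] [-0.28813893  0.85434875  0.1519194 ] 0.8197668701023499 [ 0.   -0.02 -0.01  0.    0.02  0.  ]
{'x': -0.004, 'y': 0.009, 'z': 0.138, 'ax': -0.001, 'ay': -0.003, 'az': -0.007}
```

drive_tool(plan=[{"x": 0,"y": 0,"z": 0.1,"ax": 0,"ay": 0,"az": 0,"hand": 50},{"x": 0,"y": 0,"z": 0.12,"ax": 0,"ay": 0,"az": 0,"hand": 36},{"x": 0,"y": 0,"z": 0.12,"ax": 0,"ay": 0,"az": 0,"hand": 26},{"x": 0,"y": 0,"z": 0.12,"ax": 0,"ay": 0,"az": 0,"hand": 20},{"x": 0,"y": 0,"z": 0.12,"ax": 0,"ay": 0,"az": 0,"hand": 20},{"x": 0,"y": 0,"z": 0.12,"ax": 0,"ay": 0,"az": 0,"hand": 20},{"x": 0,"y": 0,"z": 0.12,"ax": 0,"ay": 0,"az": 0,"hand": 20},{"x": 0,"y": 0,"z": 0.12,"ax": 0,"ay": 0,"az": 0,"hand": 20}], grip_force=70)

```text
clock: 4.15
eef_pos: [544.1, 387.1, 22.5]
tcp_rot: [-3.141, -0.001, 0.277]
contact_force: [-1.0, 0.4, 5.5]
opening: 0.359
grasp_force: 71.6
```

```bash
python3 - <<'E'
from h import *; from rig import monitor
s=monitor.sense();print(s["eef_pos"],s["contact_force"],s["opening"],s["grasp_force"],s["wrist_torque"])
E
```

```text
[544.10795841 387.06304951  22.47160137] [-1.03198737  0.42585142  5.53947427] 0.35947187501183675 71.58510327804834 [-0.0088354   0.15901156 -0.00961983]
```

```bash
python3 - <<'E'
from h import *; from rig import monitor
s=monitor.sense()
print(move(s,(412,6,330),toolR(-1.07)))
E
```

```text
{'x': -4.615, 'y': 6.607, 'z': -6.159, 'ax': -0.004, 'ay': -0.012, 'az': -2.142}
```

drive_tool(plan=[{"x": 0,"y": 0,"z": -0.3,"ax": 0,"ay": 0,"az": 0,"hand": 20},{"x": 0,"y": 0,"z": -0.9,"ax": 0,"ay": 0,"az": 0,"hand": 20},{"x": 0,"y": 0,"z": -1.7,"ax": 0,"ay": 0,"az": 0,"hand": 20},{"x": 0,"y": 0,"z": -2.5,"ax": 0,"ay": 0,"az": 0,"hand": 20},{"x": 0,"y": 0,"z": -3.3,"ax": 0,"ay": 0,"az": 0,"hand": 20},{"x": 0,"y": 0,"z": -4.1,"ax": 0,"ay": 0,"az": 0,"hand": 20},{"x": 0,"y": 0,"z": -4.9,"ax": 0,"ay": 0,"az": 0,"hand": 20},{"x": 0,"y": 0,"z": -5.7,"ax": 0,"ay": 0,"az": 0,"hand": 20}])

```text
clock: 4.95
eef_pos: [542.9, 385.9, 308.3]
tcp_rot: [3.141, 0.001, 0.276]
contact_force: [0.6, 0.8, -5.0]
opening: 0.356
grasp_force: 70.2
```

```bash
python3 - <<'E'
from h import *; from rig import monitor
s=monitor.sense()
print(s["eef_pos"],s["contact_force"],s["opening"],move(s,(412,6,330),toolR(-1.07)))
E
```

```text
[542.86178588 385.89256687 308.33829691] [ 0.564293    0.77477471 -4.9998016 ] 0.3563818689685301 {'x': -4.592, 'y': 6.595, 'z': -0.425, 'ax': 0.004, 'ay': 0.011, 'az': -2.142}
```

drive_tool(plan=[{"x": -0.3,"y": 0.4,"z": -0.4,"ax": 0,"ay": 0,"az": -0.1,"hand": 20},{"x": -0.8,"y": 1.1,"z": -0.4,"ax": 0,"ay": 0,"az": -0.4,"hand": 20},{"x": -1.35,"y": 1.9,"z": -0.4,"ax": 0,"ay": 0,"az": -0.7,"hand": 20},{"x": -1.9,"y": 2.7,"z": -0.4,"ax": 0,"ay": 0,"az": -1.0,"hand": 20},{"x": -2.45,"y": 3.5,"z": -0.4,"ax": 0,"ay": 0,"az": -1.3,"hand": 20},{"x": -3.0,"y": 4.3,"z": -0.4,"ax": 0,"ay": 0,"az": -1.6,"hand": 20},{"x": -3.55,"y": 5.1,"z": -0.4,"ax": 0,"ay": 0,"az": -1.9,"hand": 20},{"x": -4.1,"y": 5.85,"z": -0.4,"ax": 0,"ay": 0,"az": -2.14,"hand": 20}])

```text
clock: 5.75
eef_pos: [424.5, 47.5, 326.7]
tcp_rot: [3.141, 0.001, 0.502]
contact_force: [0.8, -1.5, -5.1]
opening: 0.36
grasp_force: 70.4
```

drive_tool(plan=[{"x": -0.15,"y": 0.4,"z": 0,"ax": 0,"ay": 0,"az": 0,"hand": 20},{"x": -0.3,"y": 0.8,"z": 0,"ax": 0,"ay": 0,"az": 0,"hand": 20},{"x": -0.3,"y": 0.8,"z": 0,"ax": 0,"ay": 0,"az": 0,"hand": 20},{"x": -0.3,"y": 0.8,"z": 0,"ax": 0,"ay": 0,"az": 0,"hand": 20}])

```text
clock: 6.15
eef_pos: [431.7, 6.8, 326.6]
tcp_rot: [-3.141, 0.0, 0.499]
contact_force: [0.2, 0.7, -5.4]
opening: 0.354
grasp_force: 70.8
```

```bash
python3 - <<'E'
from h import *; from rig import monitor,imaging;import cv2
s=monitor.sense(); print(s["eef_pos"],s["tcp_rot"],s["qvel"].round(2))
c=imaging.camera_info("wrist"); im=imaging.grab_frame("wrist"); cv2.imwrite("pics/w2.png",im[:,:,::-1])
np.savez("w2.npz",**c)
print(proj(c,T((482.5,-206,0,-1.07),[(-64,95,8),(84,95,8),(84,-95,8),(-64,-95,8)])).round(1).tolist())
E
```

```text
[431.69090869   6.77962461 326.6259884 ] [-3.14106182e+00  3.95064013e-04  4.99166828e-01] [ 0.03  0.   -0.    0.   -0.    0.  ]
[[445.4, 164.8], [575.4, 164.7], [549.6, 317.7], [432.7, 317.7]]
```

View pics/w2.png

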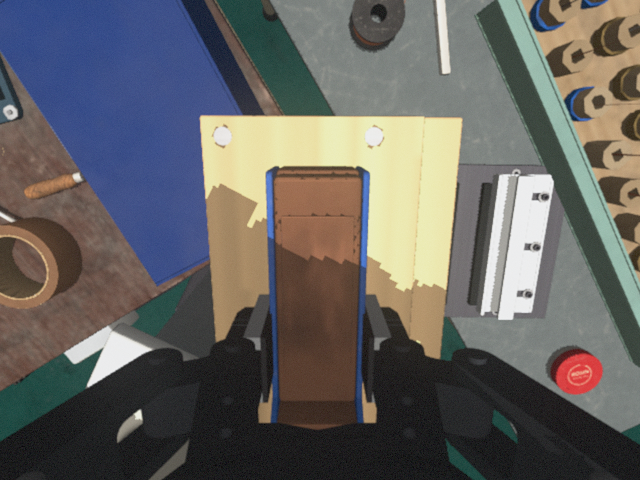

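The dock is visible at the right, with the plate's right edge from about (558,167) to (545,318) and the rail at columns 490–552. I'll enlarge it to read points.

```bash
python3 - <<'E'
import cv2
t=cv2.imread("pics/w2.png");cv2.imwrite("pics/w2c.png",cv2.resize(t[150:335,435:575],(454,600),interpolation=cv2.INTER_CUBIC))
E
```

```text
(no output)
```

View pics/w2c.png

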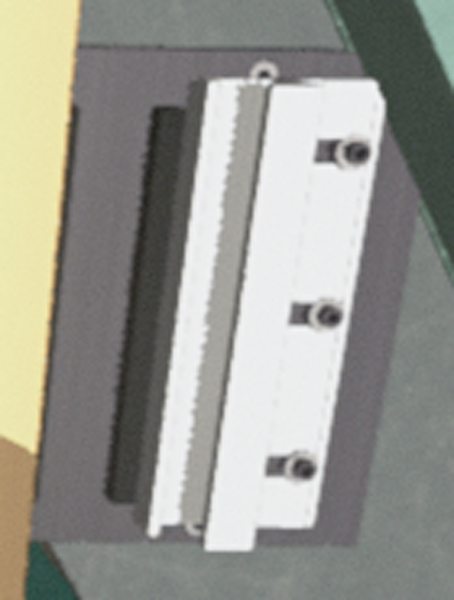

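Crop readings (in wrist pixels): plate TR is (572.5,164.8) extrapolated and BR is (545,317.7). The lip front edge runs (518,176) to (498,319), with its back bottom corner at (512.7,319.6). The strip's left edge runs (482,183) to (468,304).

```bash
python3 - <<'E'
from h import *; from rig import imaging
w=dict(np.load("w2.npz"));s=imaging.camera_info("scene");t=imaging.camera_info("top")
def res(q):
    p=np.array([q[0],q[1],ZZ,q[2]]);d=q[3]
    a=(proj(w,T(p,[(84,95,8),(84,-95,8)]))-[(572.5,164.8),(545,317.7)]).ravel()
    b=(proj(w,T(p,[(-18,80,16.5),(-18,-80,16.5)]))[:,0]-[np.interp(proj(w,T(p,[(-18,y,16.5)]))[0,1],[183.3,304.2],[481.9,468]) for y in (80,-80)])
    l=(proj(w,T(p,[(7+d,85,34),(7+d,-85,34),(25+d,-85,34)]))-[(518.3,176.2),(498.2,319),(512.7,319.6)]).ravel()
    sc=(proj(s,T(p,[(-64,95,8),(-64,-95,8)]))-[(358.2,220.1),(426.6,233.8)]).ravel()/2
    tp=(proj(t,T(p,[(-64,95,8)]))-[(369.2,245.1)]).ravel()/2
    return np.r_[a,b,l,sc,tp]
for ZZ in (0,-6):
    q=least_squares(res,(482,-206,-1.07,12),loss="soft_l1").x
    print(q.round(3),res(q).round(1))
E
```

```text
[ 480.243 -201.239   -1.078    4.988] [-1.1  0.2 -0.2  0.2  1.5  0.1 -0.2 -0.7 -0.2  0.4  0.4 -0.1 -0.3 -0.7
  0.2 -0.5 -0.6  0.6]
[ 480.274 -204.771   -1.079    4.937] [-1.8  1.4 -0.7 -0.6  2.   0.6 -0.1  0.4 -0.1 -0.5  0.3 -1.   0.  -0.3
  0.3 -0.1 -0.   0.7]
```

```bash
cat >> h.py <<'E'
D=np.array([480.24,-201.24,0,-1.078])
def pose(X,Z,th,d=5.0,y=0.0,zt=22.5,yt=0.4): # rail-ref X,Z of board underside middle
    th=np.deg2rad(th); x=X+5+d+zt*np.sin(th); z=Z+16+zt*np.cos(th)
    return T(D,[(x,y+yt,z)])[0],toolR(D[3],th)
def ins(u,d=5.0,Zh=19.7,th=27):
    t=np.deg2rad(th); Xh=13.2-54*np.cos(t)-11*np.sin(t)
    return pose(Xh+u*np.cos(t),Zh-u*np.sin(t),th,d)
def where(s): # board pose in dock/ref frame (no d)
    R=Ro.from_euler('xyz',s["tcp_rot"]); Rb=R*Ro.from_euler('x',-np.pi)*Ro.from_euler('z',-np.pi/2)
    o=s["eef_pos"]-Rb.apply([0,0.4,22.5]); L=Ro.from_euler('z',-D[3]).apply(o-D[:3]);e=(Ro.from_euler('z',-D[3])*Rb).as_euler('ZYX',degrees=True)
    F=Ro.from_euler('z',-D[3]).apply(s["contact_force"])
    return dict(X=L[0].round(1),y=L[1].round(1),Z=(L[2]-16).round(1),yaw=e[0].round(2),tilt=e[1].round(1),roll=e[2].round(1),F=F.round(1),tq=s["wrist_torque"].round(2),grip=s["opening"].round(3))
E
python3 - <<'E'
from h import *; from rig import monitor
s=monitor.sense()
P,R=ins(-60);print(P,where(s)); P2=P.copy();P2[2]=P[2]+60;print(move(s,P2,R))
E
```

```text
Traceback (most recent call last):
  File "h.py", line 33, in where
    return dict(X=L[0].round(1),y=L[1].round(1),Z=(L[2]-16).round(1),yaw=e[0].round(2),tilt=e[1].round(1),roll=e[2].round(1),F=F.round(1),tq=s["wrist_torque"].round(2),grip=s["opening"].round(3))
                                                                                                                                                                             ^^^^^^^^^^^^^^^^^^
AttributeError: 'float' object has no attribute 'round'
```

```bash
sed -i 's/s\["opening"\].round(3)/round(s["opening"],3)/' h.py
python3 - <<'E'
from h import *; from rig import monitor
s=monitor.sense()
P,R=ins(-60);print(P,where(s)); P2=P.copy();P2[2]=P[2]+60;print(move(s,P2,R))
E
```

```text
[ 445.9839513  -136.60123966   82.98707678] {'X': np.float64(-206.6), 'y': np.float64(55.5), 'Z': np.float64(288.1), 'yaw': np.float64(0.42), 'tilt': np.float64(0.0), 'roll': np.float64(-0.0), 'F': array([ 0.2, -0. , -5.2]), 'tq': array([-0.01,  0.02,  0.03]), 'grip': 0.36}
{'x': -1.129, 'y': 2.662, 'z': 3.671, 'ax': 4.495, 'ay': 0.02, 'az': 0.067}
```

drive_tool(plan=[{"x": -0.15,"y": 0.4,"z": 0.1,"ax": 0.2,"ay": 0,"az": 0.0,"hand": 20},{"x": -0.4,"y": 1.1,"z": 0.3,"ax": 1.0,"ay": 0,"az": 0.03,"hand": 20},{"x": -0.7,"y": 1.8,"z": 0.8,"ax": 2.0,"ay": 0.01,"az": 0.07,"hand": 20},{"x": -1.0,"y": 2.4,"z": 1.4,"ax": 3.0,"ay": 0.02,"az": 0.07,"hand": 20},{"x": -1.13,"y": 2.65,"z": 2.1,"ax": 3.8,"ay": 0.02,"az": 0.07,"hand": 20},{"x": -1.13,"y": 2.66,"z": 2.8,"ax": 4.3,"ay": 0.02,"az": 0.07,"hand": 20},{"x": -1.13,"y": 2.66,"z": 3.4,"ax": 4.5,"ay": 0.02,"az": 0.07,"hand": 20},{"x": -1.13,"y": 2.66,"z": 3.67,"ax": 4.5,"ay": 0.02,"az": 0.07,"hand": 20}])

```text
clock: 7.0
eef_pos: [445.9, -136.3, 140.1]
tcp_rot: [-2.667, 0.002, 0.493]
contact_force: [-0.8, 0.2, -5.0]
opening: 0.351
grasp_force: 71.6
```

```bash
cat > q.py <<'E'
from h import *; from rig import monitor; import sys
s=monitor.sense();w=where(s);print(s["clock"],{k:(v.tolist() if hasattr(v,"tolist") else v) for k,v in w.items()})
for u in map(float,sys.argv[1:]):print(u,move(s,*ins(u)))
E
python3 q.py -60 -40
```

```text
7.0 {'X': -83.8, 'y': 0.0, 'Z': 104.1, 'yaw': -0.04, 'tilt': 27.2, 'roll': -0.2, 'F': [-0.5, -0.6, -5.0], 'tq': [-0.52, -0.29, 0.04], 'grip': 0.351}
-60.0 {'x': 0.002, 'y': 0.527, 'z': 1.013, 'ax': -0.03, 'ay': 0.023, 'az': -0.006}
-40.0 {'x': 0.002, 'y': 0.927, 'z': 1.012, 'ax': -0.03, 'ay': 0.023, 'az': -0.006}
```

drive_tool(plan=[{"x": 0,"y": 0.2,"z": 0.4,"ax": 0,"ay": 0.02,"az": 0,"hand": 20},{"x": 0,"y": 0.53,"z": 0.8,"ax": -0.03,"ay": 0.02,"az": 0,"hand": 20},{"x": 0,"y": 0.7,"z": 1.0,"ax": -0.03,"ay": 0.02,"az": 0,"hand": 20},{"x": 0,"y": 0.93,"z": 1.01,"ax": -0.03,"ay": 0.02,"az": 0,"hand": 20},{"x": 0,"y": 0.93,"z": 1.01,"ax": -0.03,"ay": 0.02,"az": 0,"hand": 20},{"x": 0,"y": 0.93,"z": 1.01,"ax": -0.03,"ay": 0.02,"az": 0,"hand": 20}])

```text
clock: 7.6
eef_pos: [456.2, -153.5, 77.9]
tcp_rot: [-2.675, -0.003, 0.492]
contact_force: [-0.2, 0.1, -4.5]
opening: 0.356
grasp_force: 71.6
```

```bash
python3 q.py -25 -15 -5; python3 - <<'E'
from h import *; from rig import imaging,monitor;import cv2
im=imaging.grab_frame("scene")[:,:,::-1]; tp=imaging.grab_frame("top")[:,:,::-1]
cv2.imwrite("pics/s3.png",np.hstack([cv2.resize(im[140:260,320:480],(400,300),interpolation=2),cv2.resize(tp[200:320,330:490],(400,300),interpolation=2)]))
E
```

```text
7.6 {'X': -63.6, 'y': 1.1, 'Z': 41.8, 'yaw': 0.04, 'tilt': 26.8, 'roll': 0.2, 'F': [-0.1, -0.2, -4.5], 'tq': [-0.52, -0.3, -0.02], 'grip': 0.356}
-25.0 {'x': -0.021, 'y': 0.302, 'z': 0.089, 'ax': 0.041, 'ay': -0.029, 'az': 0.006}
-15.0 {'x': -0.021, 'y': 0.502, 'z': 0.089, 'ax': 0.041, 'ay': -0.029, 'az': 0.006}
-5.0 {'x': -0.021, 'y': 0.702, 'z': 0.09, 'ax': 0.041, 'ay': -0.029, 'az': 0.006}
```

View pics/s3.png

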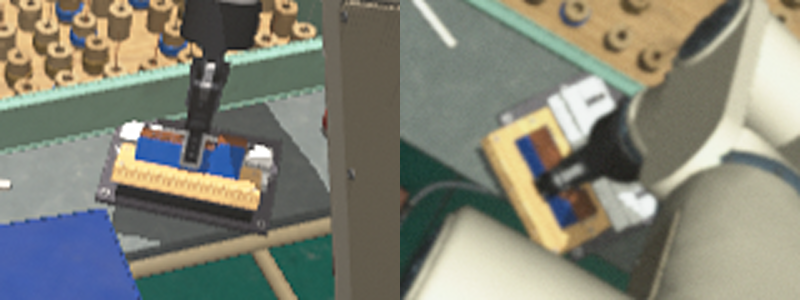

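The board sits slanted over the dock and square to the rail. I'll advance along the tongue direction.

drive_tool(plan=[{"x": -0.02,"y": 0.1,"z": 0.05,"ax": 0.02,"ay": 0,"az": 0,"hand": 20},{"x": -0.02,"y": 0.2,"z": 0.08,"ax": 0.02,"ay": 0,"az": 0,"hand": 20},{"x": -0.02,"y": 0.28,"z": 0.08,"ax": 0.02,"ay": 0,"az": 0,"hand": 20},{"x": -0.02,"y": 0.36,"z": 0.08,"ax": 0.02,"ay": 0,"az": 0,"hand": 20},{"x": -0.02,"y": 0.4,"z": 0.08,"ax": 0.02,"ay": 0,"az": 0,"hand": 20},{"x": -0.02,"y": 0.4,"z": 0.08,"ax": 0.02,"ay": 0,"az": 0,"hand": 20}])

```text
clock: 8.3
eef_pos: [462.2, -167.9, 64.2]
tcp_rot: [-2.671, -0.002, 0.492]
contact_force: [0.2, -0.0, -5.8]
opening: 0.35
grasp_force: 71.7
```

```bash
python3 q.py -15 -10 -5
```

```text
8.3 {'X': -48.0, 'y': -0.5, 'Z': 28.1, 'yaw': 0.01, 'tilt': 26.9, 'roll': 0.1, 'F': [0.1, 0.1, -5.8], 'tq': [-0.53, -0.31, 0.02], 'grip': 0.35}
-15.0 {'x': 0.01, 'y': 0.1, 'z': -0.015, 'ax': 0.009, 'ay': -0.022, 'az': 0.001}
-10.0 {'x': 0.01, 'y': 0.2, 'z': -0.015, 'ax': 0.009, 'ay': -0.022, 'az': 0.001}
-5.0 {'x': 0.01, 'y': 0.3, 'z': -0.015, 'ax': 0.009, 'ay': -0.022, 'az': 0.001}
```

drive_tool(plan=[{"x": 0.01,"y": 0.04,"z": 0,"ax": 0,"ay": 0,"az": 0,"hand": 20},{"x": 0.01,"y": 0.08,"z": 0,"ax": 0,"ay": 0,"az": 0,"hand": 20},{"x": 0.01,"y": 0.1,"z": 0,"ax": 0,"ay": 0,"az": 0,"hand": 20},{"x": 0.01,"y": 0.1,"z": 0,"ax": 0,"ay": 0,"az": 0,"hand": 20}])

```text
clock: 8.7
eef_pos: [464.7, -171.5, 62.0]
tcp_rot: [-2.671, -0.002, 0.492]
contact_force: [0.2, 0.0, -6.0]
opening: 0.358
grasp_force: 71.7
```

drive_tool(plan=[{"x": 0,"y": 0.04,"z": 0,"ax": 0,"ay": 0,"az": 0,"hand": 20},{"x": 0,"y": 0.08,"z": 0,"ax": 0,"ay": 0,"az": 0,"hand": 20},{"x": 0,"y": 0.08,"z": 0,"ax": 0,"ay": 0,"az": 0,"hand": 20}])

```text
clock: 9.0
eef_pos: [466.5, -174.8, 60.1]
tcp_rot: [-2.672, -0.002, 0.492]
contact_force: [0.8, 0.3, -5.4]
opening: 0.358
grasp_force: 71.7
```

```bash
python3 q.py -10 -5
```

```text
9.0 {'X': -40.0, 'y': 0.1, 'Z': 24.1, 'yaw': 0.02, 'tilt': 26.9, 'roll': 0.1, 'F': [0.1, 0.8, -5.4], 'tq': [-0.55, -0.32, -0.0], 'grip': 0.358}
-10.0 {'x': 0.0, 'y': 0.021, 'z': -0.014, 'ax': 0.011, 'ay': -0.022, 'az': 0.002}
-5.0 {'x': 0.0, 'y': 0.121, 'z': -0.014, 'ax': 0.011, 'ay': -0.022, 'az': 0.002}
```

drive_tool(plan=[{"x": 0,"y": 0.03,"z": 0,"ax": 0,"ay": 0,"az": 0,"hand": 20},{"x": 0,"y": 0.05,"z": 0,"ax": 0,"ay": 0,"az": 0,"hand": 20},{"x": 0,"y": 0.05,"z": 0,"ax": 0,"ay": 0,"az": 0,"hand": 20}])

```text
clock: 9.3
eef_pos: [467.5, -176.6, 59.1]
tcp_rot: [-2.671, -0.002, 0.492]
contact_force: [0.1, -0.3, -5.7]
opening: 0.351
grasp_force: 71.7
```

drive_tool(plan=[{"x": 0,"y": 0.03,"z": 0,"ax": 0,"ay": 0,"az": 0,"hand": 20},{"x": 0,"y": 0.05,"z": 0,"ax": 0,"ay": 0,"az": 0,"hand": 20},{"x": 0,"y": 0.05,"z": 0,"ax": 0,"ay": 0,"az": 0,"hand": 20}])

```text
clock: 9.6
eef_pos: [468.5, -178.6, 57.9]
tcp_rot: [-2.671, -0.002, 0.492]
contact_force: [-0.4, -0.5, -5.1]
opening: 0.358
grasp_force: 71.7
```

```bash
python3 q.py -5 0
```

```text
9.6 {'X': -35.7, 'y': 0.0, 'Z': 21.9, 'yaw': 0.02, 'tilt': 26.9, 'roll': 0.1, 'F': [0.2, -0.6, -5.1], 'tq': [-0.59, -0.32, 0.01], 'grip': 0.358}
-5.0 {'x': 0.0, 'y': 0.024, 'z': -0.014, 'ax': 0.01, 'ay': -0.022, 'az': 0.003}
0.0 {'x': 0.0, 'y': 0.124, 'z': -0.014, 'ax': 0.01, 'ay': -0.022, 'az': 0.003}
```

drive_tool(plan=[{"x": 0,"y": 0.03,"z": 0,"ax": 0,"ay": 0,"az": 0,"hand": 20},{"x": 0,"y": 0.05,"z": 0,"ax": 0,"ay": 0,"az": 0,"hand": 20},{"x": 0,"y": 0.05,"z": 0,"ax": 0,"ay": 0,"az": 0,"hand": 20}])

```text
clock: 9.9
eef_pos: [469.6, -180.6, 56.8]
tcp_rot: [-2.671, -0.002, 0.492]
contact_force: [-0.2, 0.7, -4.4]
opening: 0.354
grasp_force: 71.7
```

drive_tool(plan=[{"x": 0,"y": 0.02,"z": 0,"ax": 0,"ay": 0,"az": 0,"hand": 20},{"x": 0,"y": 0.03,"z": 0,"ax": 0,"ay": 0,"az": 0,"hand": 20},{"x": 0,"y": 0.03,"z": 0,"ax": 0,"ay": 0,"az": 0,"hand": 20}])

```text
clock: 10.2
eef_pos: [470.2, -181.7, 56.2]
tcp_rot: [-2.671, -0.002, 0.492]
contact_force: [0.1, -0.2, -5.0]
opening: 0.354
grasp_force: 71.7
```

```bash
python3 q.py 0 3
```

```text
10.2 {'X': -32.2, 'y': 0.1, 'Z': 20.1, 'yaw': 0.02, 'tilt': 26.9, 'roll': 0.1, 'F': [0.3, 0.0, -5.0], 'tq': [-0.57, -0.28, 0.01], 'grip': 0.354}
0.0 {'x': 0.0, 'y': 0.045, 'z': -0.014, 'ax': 0.01, 'ay': -0.022, 'az': 0.003}
3.0 {'x': -0.0, 'y': 0.105, 'z': -0.014, 'ax': 0.01, 'ay': -0.022, 'az': 0.003}
```

drive_tool(plan=[{"x": 0,"y": 0.02,"z": 0,"ax": 0,"ay": 0,"az": 0,"hand": 20},{"x": 0,"y": 0.03,"z": 0,"ax": 0,"ay": 0,"az": 0,"hand": 20},{"x": 0,"y": 0.03,"z": 0,"ax": 0,"ay": 0,"az": 0,"hand": 20}])

```text
clock: 10.5
eef_pos: [470.8, -182.8, 55.5]
tcp_rot: [-2.671, -0.002, 0.492]
contact_force: [-0.9, 0.7, -5.4]
opening: 0.356
grasp_force: 71.7
```

drive_tool(plan=[{"x": 0,"y": 0.015,"z": 0,"ax": 0,"ay": 0,"az": 0,"hand": 20},{"x": 0,"y": 0.02,"z": 0,"ax": 0,"ay": 0,"az": 0,"hand": 20},{"x": 0,"y": 0.02,"z": 0,"ax": 0,"ay": 0,"az": 0,"hand": 20}])

```text
clock: 10.8
eef_pos: [470.9, -183.2, 55.1]
tcp_rot: [-2.67, -0.002, 0.492]
contact_force: [-0.4, 2.3, -4.1]
opening: 0.357
grasp_force: 71.8
```

```bash
python3 q.py 0 3
```

```text
10.8 {'X': -30.5, 'y': -0.0, 'Z': 19.1, 'yaw': 0.01, 'tilt': 27.0, 'roll': 0.1, 'F': [-2.2, 0.8, -4.1], 'tq': [-0.07, -0.08, -0.19], 'grip': 0.357}
0.0 {'x': 0.001, 'y': 0.005, 'z': -0.017, 'ax': -0.0, 'ay': -0.02, 'az': 0.001}
3.0 {'x': 0.001, 'y': 0.065, 'z': -0.017, 'ax': -0.0, 'ay': -0.02, 'az': 0.001}
```

drive_tool(plan=[{"x": 0,"y": 0.01,"z": 0,"ax": 0,"ay": 0,"az": 0,"hand": 20},{"x": 0,"y": 0.01,"z": 0,"ax": 0,"ay": 0,"az": 0,"hand": 20}])

```text
clock: 11.0
eef_pos: [471.0, -183.3, 55.0]
tcp_rot: [-2.67, -0.002, 0.492]
contact_force: [-2.5, 4.7, -2.7]
opening: 0.352
grasp_force: 71.8
```

```bash
python3 q.py 0; python3 - <<'E'
from h import *; from rig import monitor
s=monitor.sense()
for th in (27,24,20,16,12,8,4,0):
    # keep tongue end top corner just short of back wall
    t=np.deg2rad(th); Zs=19.3*(th/27.); X=min(13.2-54*np.cos(t)-11*np.sin(t)-0.6,99); X=max(X,-42.0) if th==0 else X
    P,R=pose(X,Zs,th); m=move(s,P,R); print(th,round(X,1),round(Zs,1),m)
E
```

```text
11.0 {'X': -30.4, 'y': -0.0, 'Z': 18.9, 'yaw': 0.0, 'tilt': 27.0, 'roll': 0.1, 'F': [-5.3, 0.0, -2.7], 'tq': [0.39, 0.15, -0.36], 'grip': 0.352}
0.0 {'x': 0.001, 'y': 0.001, 'z': -0.018, 'ax': -0.006, 'ay': -0.02, 'az': 0.001}
27 -40.5 19.3 {'x': 0.001, 'y': -0.006, 'z': -0.005, 'ax': -0.006, 'ay': -0.02, 'az': 0.001}
24 -41.2 17.2 {'x': 0.001, 'y': -0.023, 'z': 0.04, 'ax': -0.506, 'ay': -0.02, 'az': 0.0}
20 -41.9 14.3 {'x': 0.001, 'y': -0.04, 'z': 0.1, 'ax': -1.172, 'ay': -0.02, 'az': -0.001}
16 -42.3 11.4 {'x': 0.001, 'y': -0.053, 'z': 0.16, 'ax': -1.839, 'ay': -0.02, 'az': -0.001}
12 -42.5 8.6 {'x': 0.001, 'y': -0.061, 'z': 0.219, 'ax': -2.506, 'ay': -0.02, 'az': -0.002}
8 -42.4 5.7 {'x': 0.0, 'y': -0.063, 'z': 0.279, 'ax': -3.172, 'ay': -0.02, 'az': -0.003}
4 -42.0 2.9 {'x': 0.0, 'y': -0.06, 'z': 0.338, 'ax': -3.839, 'ay': -0.02, 'az': -0.003}
0 -41.4 0.0 {'x': 0.0, 'y': -0.051, 'z': 0.396, 'ax': -4.506, 'ay': -0.02, 'az': -0.004}
```

```bash
cat > path.py <<'E'
from h import *; import cv2
B=np.array([(-42,0),(26,0),(26,9.5),(33,9.5),(33,4),(54,4),(54,11),(38,11),(38,18),(-42,18)],float)
def dens(P,n=12):
    return np.vstack([np.linspace(P[i],P[(i+1)%len(P)],n,endpoint=False) for i in range(len(P))])
rail=[np.array(q,float) for q in ([(-14.5,-8),(-10.2,-8),(-10.2,7),(-14.5,7)],[(-14.5,-8),(30,-8),(30,-5),(-14.5,-5)],[(2,12.8),(20,12.8),(20,18),(2,18)],[(13.2,-8),(20,-8),(20,18),(13.2,18)],
 [(-66,-8),(-56,-8),(-56,.0),(-66,.0)])]
RP=np.vstack([dens(q,6) for q in rail[:4]])
def clear(X,Z,th):
    t=np.deg2rad(th);R=np.array([[np.cos(t),np.sin(t)],[-np.sin(t),np.cos(t)]])
    W=(dens(B)@R.T+[X,Z]);loc=(RP-[X,Z])@R
    m=min(-cv2.pointPolygonTest(B.astype(np.float32),tuple(map(float,p)),True) for p in loc)
    for q in rail[:4]: m=min(m,min(-cv2.pointPolygonTest(q.astype(np.float32),tuple(map(float,p)),True) for p in W))
    return m
if __name__=="__main__":
    from rig import monitor; s=monitor.sense(); prev=None
    for th in (27,24,20,16,12,8,4,2,0):
        t=np.deg2rad(th)
        best=max((clear(X,Z,th),X,Z) for X in np.arange(-44,-37,.4) for Z in np.arange(0.,24,.5) if th or Z==0)
        m=move(s,*pose(best[1],best[2],th,d=4.6)); print(th,np.round(best,1),{k:m[k] for k in ("y","z","ax")})
E
python3 path.py
```

```text
27 [  1.9 -42.4  21. ] {'y': -0.062, 'z': -0.015, 'ax': -0.006}
24 [  1.6 -44.   19.5] {'y': -0.101, 'z': 0.027, 'ax': -0.506}
20 [  1.3 -42.8  16. ] {'y': -0.079, 'z': 0.082, 'ax': -1.172}
16 [  0.9 -44.   13.5] {'y': -0.109, 'z': 0.142, 'ax': -1.839}
12 [  0.6 -42.8  10.5] {'y': -0.091, 'z': 0.192, 'ax': -2.506}
8 [  1.9 -41.2  23.5] {'y': -0.21, 'z': -0.045, 'ax': -3.172}
4 [  5.7 -37.2  23.5] {'y': -0.168, 'z': -0.07, 'ax': -3.839}
2 [  7.6 -37.2  23.5] {'y': -0.183, 'z': -0.064, 'ax': -4.172}
0 [  1.2 -42.    0. ] {'y': -0.069, 'z': 0.405, 'ax': -4.506}
```

```bash
python3 - <<'E'
from path import *; from rig import monitor; s=monitor.sense()
for th in (27,24,20,16,12,9,6,4,2,0):
    F=[(clear(X,Z,th),round(X,1),Z) for X in np.arange(-43.4,-38,.3) for Z in np.arange(0.,.8*th+1.2,.4) if th or Z==0]
    best=max(F); ok=[f for f in F if f[0]>0.0]
    rng=[(min(f[i] for f in ok),max(f[i] for f in ok)) for i in (1,2)] if ok else None
    m=move(s,*pose(best[1],best[2],th,d=4.6)); print(th,np.round(best,1),rng,{k:m[k] for k in ("y","z","ax")})
E
```

```text
27 [  1.9 -42.8  21.2] [(np.float64(-43.4), np.float64(-40.1)), (np.float64(16.0), np.float64(22.400000000000002))] {'y': -0.071, 'z': -0.014, 'ax': -0.006}
24 [  1.6 -43.4  19.2] [(np.float64(-43.4), np.float64(-40.7)), (np.float64(13.600000000000001), np.float64(20.0))] {'y': -0.087, 'z': 0.027, 'ax': -0.506}
20 [  1.3 -42.8  16. ] [(np.float64(-43.4), np.float64(-41.6)), (np.float64(10.0), np.float64(16.8))] {'y': -0.079, 'z': 0.082, 'ax': -1.172}
16 [  1.  -42.8  13.2] [(np.float64(-43.4), np.float64(-41.9)), (np.float64(6.4), np.float64(13.600000000000001))] {'y': -0.085, 'z': 0.136, 'ax': -1.839}
12 [  0.7 -42.8  10.4] [(np.float64(-43.4), np.float64(-42.2)), (np.float64(4.4), np.float64(10.4))] {'y': -0.09, 'z': 0.193, 'ax': -2.506}
9 [  0.6 -42.5   8. ] [(np.float64(-43.4), np.float64(-41.9)), (np.float64(2.8000000000000003), np.float64(8.0))] {'y': -0.085, 'z': 0.24, 'ax': -3.006}
6 [  0.8 -42.5   5.2] [(np.float64(-43.4), np.float64(-41.9)), (np.float64(0.8), np.float64(6.0))] {'y': -0.082, 'z': 0.298, 'ax': -3.506}
4 [  0.9 -42.5   3.6] [(np.float64(-43.1), np.float64(-41.6)), (np.float64(0.0), np.float64(4.0))] {'y': -0.082, 'z': 0.332, 'ax': -3.839}
2 [  1.  -42.2   2. ] [(np.float64(-43.1), np.float64(-41.3)), (np.float64(0.0), np.float64(2.4000000000000004))] {'y': -0.076, 'z': 0.364, 'ax': -4.172}
0 [  1.1 -41.9   0. ] [(np.float64(-43.1), np.float64(-41.0)), (np.float64(0.0), np.float64(0.0))] {'y': -0.067, 'z': 0.404, 'ax': -4.506}
```

drive_tool(plan=[{"x": 0,"y": -0.03,"z": -0.01,"ax": 0,"ay": 0,"az": 0,"hand": 20},{"x": 0,"y": -0.06,"z": 0.0,"ax": -0.2,"ay": 0,"az": 0,"hand": 20},{"x": 0,"y": -0.085,"z": 0.03,"ax": -0.5,"ay": 0,"az": 0,"hand": 20},{"x": 0,"y": -0.085,"z": 0.06,"ax": -0.85,"ay": 0,"az": 0,"hand": 20},{"x": 0,"y": -0.08,"z": 0.085,"ax": -1.17,"ay": 0,"az": 0,"hand": 20},{"x": 0,"y": -0.08,"z": 0.085,"ax": -1.17,"ay": 0,"az": 0,"hand": 20}])

```text
clock: 11.6
eef_pos: [468.7, -178.9, 53.3]
tcp_rot: [-2.796, -0.003, 0.493]
contact_force: [0.2, 0.2, -4.9]
opening: 0.349
grasp_force: 71.7
```

```bash
cat > n.py <<'E'
from h import *; from rig import monitor; s=monitor.sense()
import sys
w=where(s);print(s["clock"],{k:(v.tolist() if hasattr(v,"tolist") else v) for k,v in w.items()})
for th,X,Z in ((20,-42.8,16),(16,-42.8,12.5),(12,-42.8,9.4),(9,-42.6,7),(6,-42.5,4.5),(4,-42.4,3),(2,-42.2,1.8),(0,-42,0.8),(0,-42,.2)):print(th,move(s,*pose(X,Z,th,d=4.6)))
E
python3 n.py
```

```text
11.6 {'X': -32.7, 'y': 0.1, 'Z': 16.1, 'yaw': 0.07, 'tilt': 19.8, 'roll': 0.2, 'F': [-0.1, 0.2, -4.9], 'tq': [-0.41, -0.19, 0.01], 'grip': 0.349}
20 {'x': -0.001, 'y': -0.006, 'z': 0.005, 'ax': 0.035, 'ay': -0.022, 'az': 0.011}
16 {'x': -0.001, 'y': -0.014, 'z': 0.072, 'ax': -0.631, 'ay': -0.022, 'az': 0.01}
12 {'x': -0.001, 'y': -0.024, 'z': 0.133, 'ax': -1.298, 'ay': -0.023, 'az': 0.009}
9 {'x': -0.001, 'y': -0.027, 'z': 0.181, 'ax': -1.798, 'ay': -0.023, 'az': 0.008}
6 {'x': -0.001, 'y': -0.032, 'z': 0.232, 'ax': -2.298, 'ay': -0.023, 'az': 0.008}
4 {'x': -0.002, 'y': -0.035, 'z': 0.264, 'ax': -2.631, 'ay': -0.023, 'az': 0.007}
2 {'x': -0.002, 'y': -0.038, 'z': 0.289, 'ax': -2.965, 'ay': -0.024, 'az': 0.007}
0 {'x': -0.002, 'y': -0.042, 'z': 0.312, 'ax': -3.298, 'ay': -0.024, 'az': 0.007}
0 {'x': -0.002, 'y': -0.038, 'z': 0.323, 'ax': -3.298, 'ay': -0.024, 'az': 0.007}
```

Free. Next is 20° → 12°.

drive_tool(plan=[{"x": 0,"y": -0.01,"z": 0.03,"ax": -0.3,"ay": 0,"az": 0,"hand": 20},{"x": 0,"y": -0.014,"z": 0.07,"ax": -0.63,"ay": -0.02,"az": 0,"hand": 20},{"x": 0,"y": -0.014,"z": 0.07,"ax": -0.63,"ay": -0.02,"az": 0,"hand": 20}])

```text
clock: 11.9
eef_pos: [467.9, -177.3, 50.0]
tcp_rot: [-2.861, -0.0, 0.493]
contact_force: [0.3, -0.5, -5.9]
opening: 0.352
grasp_force: 71.6
```

drive_tool(plan=[{"x": 0,"y": -0.005,"z": 0.03,"ax": -0.3,"ay": 0,"az": 0,"hand": 20},{"x": 0,"y": -0.01,"z": 0.06,"ax": -0.66,"ay": 0,"az": 0,"hand": 20},{"x": 0,"y": -0.01,"z": 0.06,"ax": -0.66,"ay": 0,"az": 0,"hand": 20}])

```text
clock: 12.2
eef_pos: [467.0, -176.0, 47.1]
tcp_rot: [-2.928, 0.0, 0.493]
contact_force: [-0.4, -0.0, -5.1]
opening: 0.356
grasp_force: 71.7
```

```bash
python3 n.py
```

```text
12.2 {'X': -33.3, 'y': -0.1, 'Z': 9.2, 'yaw': 0.03, 'tilt': 12.2, 'roll': -0.0, 'F': [-0.2, -0.4, -5.1], 'tq': [-0.24, -0.11, 0.03], 'grip': 0.356}
20 {'x': 0.003, 'y': 0.034, 'z': -0.13, 'ax': 1.297, 'ay': 0.003, 'az': 0.005}
16 {'x': 0.003, 'y': 0.018, 'z': -0.065, 'ax': 0.63, 'ay': 0.003, 'az': 0.006}
12 {'x': 0.003, 'y': -0.0, 'z': -0.005, 'ax': -0.037, 'ay': 0.002, 'az': 0.006}
9 {'x': 0.003, 'y': -0.01, 'z': 0.041, 'ax': -0.537, 'ay': 0.002, 'az': 0.006}
6 {'x': 0.003, 'y': -0.021, 'z': 0.092, 'ax': -1.037, 'ay': 0.002, 'az': 0.006}
4 {'x': 0.003, 'y': -0.028, 'z': 0.123, 'ax': -1.37, 'ay': 0.002, 'az': 0.006}
2 {'x': 0.003, 'y': -0.035, 'z': 0.148, 'ax': -1.703, 'ay': 0.002, 'az': 0.006}
0 {'x': 0.003, 'y': -0.042, 'z': 0.17, 'ax': -2.037, 'ay': 0.002, 'az': 0.006}
0 {'x': 0.003, 'y': -0.039, 'z': 0.181, 'ax': -2.037, 'ay': 0.002, 'az': 0.006}
```

drive_tool(plan=[{"x": 0,"y": -0.005,"z": 0.02,"ax": -0.27,"ay": 0,"az": 0,"hand": 20},{"x": 0,"y": -0.01,"z": 0.04,"ax": -0.54,"ay": 0,"az": 0,"hand": 20},{"x": 0,"y": -0.01,"z": 0.04,"ax": -0.54,"ay": 0,"az": 0,"hand": 20}])

```text
clock: 12.5
eef_pos: [466.7, -175.3, 45.2]
tcp_rot: [-2.984, 0.0, 0.493]
contact_force: [0.0, -0.2, -5.4]
opening: 0.351
grasp_force: 71.7
```

drive_tool(plan=[{"x": 0,"y": -0.005,"z": 0.025,"ax": -0.25,"ay": 0,"az": 0,"hand": 20},{"x": 0,"y": -0.008,"z": 0.05,"ax": -0.5,"ay": 0,"az": 0,"hand": 20},{"x": 0,"y": -0.008,"z": 0.05,"ax": -0.5,"ay": 0,"az": 0,"hand": 20}])

```text
clock: 12.8
eef_pos: [466.3, -174.7, 42.8]
tcp_rot: [-3.037, 0.0, 0.493]
contact_force: [-2.3, 1.0, -4.7]
opening: 0.355
grasp_force: 71.6
```

```bash
python3 n.py
```

```text
12.8 {'X': -32.3, 'y': -0.1, 'Z': 4.4, 'yaw': 0.02, 'tilt': 6.0, 'roll': -0.0, 'F': [-1.9, -1.5, -4.7], 'tq': [0.09, 0.17, -0.08], 'grip': 0.355}
20 {'x': 0.002, 'y': 0.067, 'z': -0.215, 'ax': 2.33, 'ay': 0.004, 'az': 0.003}
16 {'x': 0.002, 'y': 0.044, 'z': -0.152, 'ax': 1.663, 'ay': 0.004, 'az': 0.003}
12 {'x': 0.002, 'y': 0.019, 'z': -0.095, 'ax': 0.997, 'ay': 0.004, 'az': 0.003}
9 {'x': 0.002, 'y': 0.005, 'z': -0.049, 'ax': 0.497, 'ay': 0.004, 'az': 0.003}
6 {'x': 0.002, 'y': -0.011, 'z': -0.001, 'ax': -0.003, 'ay': 0.004, 'az': 0.004}
4 {'x': 0.002, 'y': -0.022, 'z': 0.029, 'ax': -0.337, 'ay': 0.003, 'az': 0.004}
2 {'x': 0.002, 'y': -0.031, 'z': 0.054, 'ax': -0.67, 'ay': 0.003, 'az': 0.004}
0 {'x': 0.002, 'y': -0.041, 'z': 0.074, 'ax': -1.003, 'ay': 0.003, 'az': 0.004}
0 {'x': 0.002, 'y': -0.04, 'z': 0.086, 'ax': -1.003, 'ay': 0.003, 'az': 0.004}
```

drive_tool(plan=[{"x": 0,"y": -0.015,"z": 0.0,"ax": 0,"ay": 0,"az": 0,"hand": 20},{"x": 0,"y": -0.02,"z": 0.015,"ax": -0.17,"ay": 0,"az": 0,"hand": 20},{"x": 0,"y": -0.022,"z": 0.03,"ax": -0.34,"ay": 0,"az": 0,"hand": 20},{"x": 0,"y": -0.022,"z": 0.03,"ax": -0.34,"ay": 0,"az": 0,"hand": 20}])

```text
clock: 13.2
eef_pos: [465.8, -173.6, 41.4]
tcp_rot: [-3.074, -0.0, 0.493]
contact_force: [-0.2, 0.1, -5.9]
opening: 0.352
grasp_force: 71.7
```

```bash
python3 n.py|sed -n '1p;7,10p'
```

```text
13.2 {'X': -32.7, 'y': -0.1, 'Z': 3.0, 'yaw': 0.03, 'tilt': 3.9, 'roll': 0.0, 'F': [-0.2, -0.1, -5.9], 'tq': [-0.08, 0.03, 0.03], 'grip': 0.352}
4 {'x': 0.001, 'y': -0.002, 'z': -0.001, 'ax': 0.025, 'ay': -0.0, 'az': 0.005}
2 {'x': 0.001, 'y': -0.012, 'z': 0.023, 'ax': -0.309, 'ay': -0.0, 'az': 0.005}
0 {'x': 0.001, 'y': -0.022, 'z': 0.044, 'ax': -0.642, 'ay': -0.0, 'az': 0.005}
0 {'x': 0.001, 'y': -0.021, 'z': 0.056, 'ax': -0.642, 'ay': -0.0, 'az': 0.005}
```

drive_tool(plan=[{"x": 0,"y": -0.006,"z": 0.012,"ax": -0.15,"ay": 0,"az": 0,"hand": 20},{"x": 0,"y": -0.01,"z": 0.023,"ax": -0.31,"ay": 0,"az": 0,"hand": 20},{"x": 0,"y": -0.01,"z": 0.023,"ax": -0.31,"ay": 0,"az": 0,"hand": 20}])

```text
clock: 13.5
eef_pos: [465.4, -173.0, 40.3]
tcp_rot: [-3.107, -0.0, 0.493]
contact_force: [0.1, 0.0, -5.4]
opening: 0.351
grasp_force: 71.6
```

drive_tool(plan=[{"x": 0,"y": -0.005,"z": 0.01,"ax": -0.15,"ay": 0,"az": 0,"hand": 20},{"x": 0,"y": -0.009,"z": 0.02,"ax": -0.33,"ay": 0,"az": 0,"hand": 20},{"x": 0,"y": -0.009,"z": 0.02,"ax": -0.33,"ay": 0,"az": 0,"hand": 20}])

```text
clock: 13.8
eef_pos: [465.3, -172.5, 39.3]
tcp_rot: [-3.141, -0.0, 0.493]
contact_force: [0.5, -0.1, -4.9]
opening: 0.354
grasp_force: 71.6
```

```bash
python3 n.py|sed -n '1p;7,10p'
```

```text
13.8 {'X': -32.4, 'y': 0.0, 'Z': 0.8, 'yaw': 0.02, 'tilt': 0.0, 'roll': 0.0, 'F': [0.4, 0.4, -4.9], 'tq': [-0.0, 0.06, 0.03], 'grip': 0.354}
4 {'x': -0.0, 'y': 0.023, 'z': -0.042, 'ax': 0.666, 'ay': -0.001, 'az': 0.003}
2 {'x': -0.0, 'y': 0.011, 'z': -0.019, 'ax': 0.332, 'ay': -0.001, 'az': 0.003}
0 {'x': -0.0, 'y': -0.0, 'z': 0.001, 'ax': -0.001, 'ay': -0.001, 'az': 0.003}
0 {'x': -0.0, 'y': -0.0, 'z': 0.013, 'ax': -0.001, 'ay': -0.001, 'az': 0.003}
```

Flat, with free weight still on the gripper. I'll lower gently until the rests take it.

drive_tool(plan=[{"x": 0,"y": 0,"z": 0.01,"ax": 0,"ay": 0,"az": 0,"hand": 20},{"x": 0,"y": 0,"z": 0.015,"ax": 0,"ay": 0,"az": 0,"hand": 20},{"x": 0,"y": 0,"z": 0.015,"ax": 0,"ay": 0,"az": 0,"hand": 20}])

```text
clock: 14.1
eef_pos: [465.3, -172.5, 39.2]
tcp_rot: [-3.14, -0.0, 0.493]
contact_force: [-3.6, 2.3, 8.6]
opening: 0.352
grasp_force: 73.4
```

drive_tool(plan=[{"x": 0,"y": 0,"z": 0.008,"ax": 0,"ay": 0,"az": 0,"hand": 20},{"x": 0,"y": 0,"z": 0.015,"ax": 0,"ay": 0,"az": 0,"hand": 20},{"x": 0,"y": 0,"z": 0.015,"ax": 0,"ay": 0,"az": 0,"hand": 20}])

```text
clock: 14.4
eef_pos: [465.3, -172.5, 39.2]
tcp_rot: [-3.14, -0.0, 0.493]
contact_force: [-6.5, 5.1, 20.1]
opening: 0.353
grasp_force: 75.0
```

```bash
python3 n.py|sed -n '1p'
```

```text
14.4 {'X': -32.4, 'y': 0.0, 'Z': 0.7, 'yaw': -0.01, 'tilt': 0.1, 'roll': 0.0, 'F': [-7.5, -3.3, 20.1], 'tq': [0.75, 1.01, 0.13], 'grip': 0.353}
```

drive_tool(plan=[{"x": 0,"y": 0,"z": -0.015,"ax": 0,"ay": 0,"az": 0,"hand": 20},{"x": 0,"y": 0,"z": -0.02,"ax": 0,"ay": 0,"az": 0,"hand": 20}])

```text
clock: 14.6
eef_pos: [465.4, -172.7, 39.2]
tcp_rot: [-3.14, -0.0, 0.493]
contact_force: [-2.5, 3.2, 4.0]
opening: 0.355
grasp_force: 72.9
```

```bash
python3 n.py|sed -n '1p'
```

```text
14.6 {'X': -32.2, 'y': 0.0, 'Z': 0.7, 'yaw': -0.01, 'tilt': 0.1, 'roll': 0.0, 'F': [-4.0, -0.7, 4.0], 'tq': [0.45, 0.35, 0.06], 'grip': 0.355}
```

drive_tool(plan=[{"x": 0,"y": 0,"z": 0,"ax": 0,"ay": 0,"az": 0,"hand": 33},{"x": 0,"y": 0,"z": 0,"ax": 0,"ay": 0,"az": 0,"hand": 40},{"x": 0,"y": 0,"z": 0,"ax": 0,"ay": 0,"az": 0,"hand": 50},{"x": 0,"y": 0,"z": 0,"ax": 0,"ay": 0,"az": 0,"hand": 50},{"x": 0,"y": 0,"z": 0,"ax": 0,"ay": 0,"az": 0,"hand": 50},{"x": 0,"y": 0,"z": -0.1,"ax": 0,"ay": 0,"az": 0,"hand": 50},{"x": 0,"y": 0,"z": -0.3,"ax": 0,"ay": 0,"az": 0,"hand": 50}], grip_force=20)

```text
clock: 15.3
eef_pos: [465.0, -172.6, 53.8]
tcp_rot: [-3.139, 0.001, 0.493]
contact_force: [0.7, 0.5, -0.5]
opening: 0.592
grasp_force: 0.0
```

```bash
python3 n.py|sed -n '1p'
```

```text
15.3 {'X': -32.5, 'y': -0.3, 'Z': 15.3, 'yaw': -0.01, 'tilt': 0.1, 'roll': -0.0, 'F': [-0.1, 0.8, -0.5], 'tq': [-0.02, 0.04, -0.02], 'grip': 0.592}
```

Released. I'll lift clear and look, with the TCP backed off along -y so the camera sees the board.

drive_tool(plan=[{"x": 0,"y": 0,"z": -0.5,"ax": 0,"ay": 0,"az": 0,"hand": 50},{"x": 0,"y": 0,"z": -1.2,"ax": 0,"ay": 0,"az": 0,"hand": 50},{"x": 0,"y": 0,"z": -2.0,"ax": 0,"ay": 0,"az": 0,"hand": 50},{"x": -0.4,"y": 0,"z": -2.6,"ax": 0,"ay": 0,"az": 0,"hand": 50},{"x": -0.8,"y": 0,"z": -2.8,"ax": 0,"ay": 0,"az": 0,"hand": 50},{"x": -0.8,"y": 0,"z": -2.8,"ax": 0,"ay": 0,"az": 0,"hand": 50},{"x": -0.8,"y": 0,"z": -2.8,"ax": 0,"ay": 0,"az": 0,"hand": 50}])

```text
clock: 16.0
eef_pos: [430.5, -192.0, 194.4]
tcp_rot: [3.142, -0.001, 0.492]
contact_force: [-0.0, 0.4, -0.5]
opening: 0.587
grasp_force: 0.0
```

```bash
python3 - <<'E'
from h import *; from rig import monitor,imaging;import cv2
c=imaging.camera_info("wrist"); im=imaging.grab_frame("wrist")[:,:,::-1]; sc=imaging.grab_frame("scene")[:,:,::-1]
np.savez("w4.npz",**c)
cv2.imwrite("pics/w4.png",np.hstack([im[:480,120:520],cv2.resize(sc[155:251,330:450],(400,320),interpolation=2)[:480] if 0 else cv2.copyMakeBorder(cv2.resize(sc[155:251,330:450],(400,320),interpolation=2),0,160,0,0,0)]))
y=D[3]; o=T(D,[(-32.4,0,16.3)])[0]
print(proj(c,T((*o,y),[(-42,75,18),(-42,-75,18),(38,75,18),(38,-75,18)])).round(1).tolist())
print(proj(c,T(D,[(7+4.6,85,34),(7+4.6,-85,34)])).round(1).tolist())
E
```

```text
[[255.3, 68.5], [263.0, 270.8], [369.0, 68.4], [362.6, 270.8]]
[[378.1, 53.0], [369.6, 282.4]]
```

View pics/w4.png

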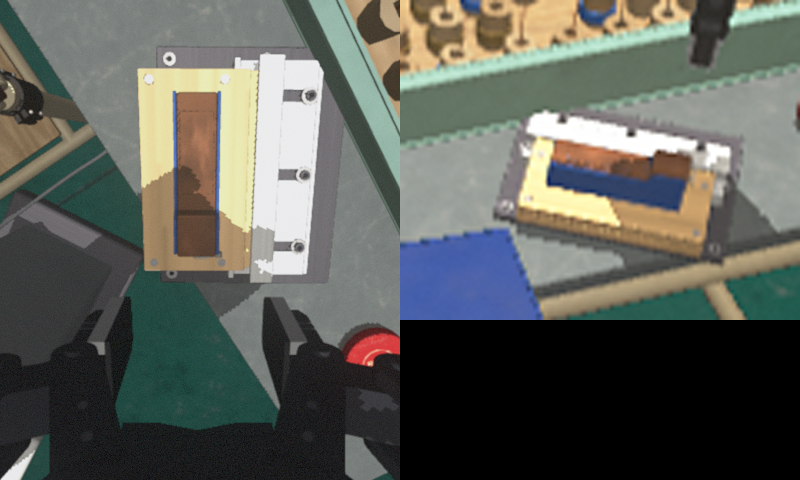

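The board lies flat and centred on the dock: its edge is at columns 257–264, rows 69–270, as predicted, and the rail lip spans rows 54–282. The tongue is under the lip and the tin is untouched.

```bash
python3 -c "
from rig import r
print(r.sign_off())"
```

```text
the job is handed in; nothing more can be done
None
```

The board is back on its dock: lying flat, locked behind the upstand with its tongue under the lip, and centred on the rail. It was let go and handed in at about 16 s, and the judge's verdict wasn't shown.

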